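Slide a brass strip off the surface plate and lay it on the soldering board

ROBOT

A 7-joint arm with a two-finger parallel gripper is mounted at the origin on the work surface. World frame = base frame: x ahead of the robot, y to its left, z up, the work surface at z = 0. Lengths are in m, angles in rad, forces in N, time in s.
With the tool pointing down it reaches from about 0.425 to 0.875 m from the base axis. Payload 4.7 kg.
Tool frame: the origin (TCP) lies midway between the tips of the shut fingers; the grasp point (between the pads) lies 19 mm behind it; z points along the fingers, y is the line along which they close (so a half turn about z gives the same grasp; the last joint's range is limited). The gripper opens to 87 mm and grips with 3 to 60 N. Pads are 19 mm wide; open, the fingers measure 117 mm over their backs; the gripper's body (75 mm by 190 mm) begins 51 mm behind the grasp point.
Start: joints at [1.352, 0.321, -0.07, 1.45, 0.023, 1.371, -0.057], TCP at [0.15, -0.632, 0.223] pointing down, gripper open.
Joint ranges: [-2.86, 2.86], [-0.3, 2.09], [-1.38, 1.24], [0.06, 2.45], [-1.56, 4.7], [0.09, 2.05], [-2.69, 2.69]. Speed limits (rad/s): [2.57, 2.57, 3.14, 3.14, 3.14, 3.14, 3.14].

INTERFACE

Orientations are given as a rotation vector (axis times angle).
In Python, from bench import ctrl gives the robot as it stands.
- The arm moves only by the tool inch_along, called after "Emit:" by a JSON object that holds its "op" and its "data", one argument or row to a line. Schema: {"type":"object","properties":{"moves":{"type":"array","items":{"type":"object","properties":{"sx":{"type":"number"},"sy":{"type":"number"},"sz":{"type":"number"},"turn":{"type":"number"},"jaw":{"type":"number"}},"additionalProperties":false,"required":["jaw"]},"minItems":1,"maxItems":20},"grip_n":{"type":"number"},"only":{"type":"string"},"quiet":{"type":"boolean"},"lines":{"type":"string"}},"required":["moves"],"additionalProperties":false}. moves is a list of rows, 1 to 20 of them, each an object with the fields sx, sy, sz (the shift in cm), turn (a turn about the tool's z in units of 0.2 rad), jaw (the opening from 0.0 (shut) to 1.0 (fully open)); a field left out counts as zero (the opening has to be given); each row is the pose to reach, as a shift and turn from the pose commanded when the call began, along the tool's axes at that moment; what a row does not reach only later rows make up. A row lasts 1/10 s, in which the tool goes at most 0.05 m and 0.15 rad, less where a joint would pass 70% of its speed; a pose out of reach is approached as far as the arm can. The fingers move at their own pace and stop on an object; grip_n is the grip in N (left out, the last holds). Time passes only in rows, so rows that do not move let the fingers close. The tool returns the time, the measured TCP pose, the force, the opening and the grip force at its end. only (a regular expression) keeps the lines of the reply that match it, lines (a string "A,B") keeps lines A to B, and quiet returns only ok. Input that does not fit is refused with a message, and nothing moves.
- ctrl.get_state(): the state, without advancing time (a new reading comes with each control period).
- ctrl.get_image(name): name is "side" or "top"; returns the picture (480x640x3 uint8, red, green, blue); there is no depth.
- ctrl.camera_model(name): a dict with "vertical_fov" (degrees; the focal length in pixels is half the picture's height over the tangent of half this angle, whatever the lens; pixels are square), "cx", "cy" (the principal point, pixels), "k1" (the pictures are not rectified: a ray, as slopes to the right and down, at radius r is drawn at 1 + k1 r^2 times it, then the intrinsics apply), "rvec" (rotation vector, rad) and "tvec" (3), from world to camera coordinates, as OpenCV has them. Camera axes: x right, y down, z forward; pixel columns grow to the right and rows downward; lengths in m; the calibration is good to about 2 mm. A picture is of the moment at which its call begins. camera_model takes no time and is no camera call.
- ctrl.close_job(): hands the job in; it is judged then, once.
The state is a dict: "time": time; "joint_positions": joint angles; "qd": joint speeds; "joint_torque": joint torques, N m; "position": TCP position; "tool_rot": TCP orientation; "ft_force": force on the tool from outside, world axes, zero at the start; "torque": the same for the moment, N m; "grip_width": opening from 0.0 (shut) to 1.0 (fully open); "grip_force": force on a finger pad.
Only numpy, scipy, OpenCV 4.12 (cv2) and the standard library are available. Lean on these libraries where they do the work, as an engineer would, in place of code of your own. Each camera call takes 0.05 s, during which the arm holds its last target. There are 200 camera calls.

TASK

The long brass strip lies flat on the steel surface plate, too thin to be picked up there: slide it out over the plate's near edge (the one facing the robot), stop while it still rests flat on the plate with a good part jutting out, then pinch the jutting end and lift it off. Lay it flat in the middle of the pale soldering board, lengthwise along the board. Leave the short brass offcut where it lies on the plate.

Things in the scene. Friction and masses are not known exactly. Their poses are not given: they have to be found in the camera images.
- strip: Long brass strip, 140 x 36 x 2 mm, 0.09 kg, loose and flat on the surface plate. Origin: centre of its underside; x along its length, y across, z up. At the start wholly on the plate, x within 12 degrees of the plate's x. Fingertips pressed on it from above (5 to 15 N) drag it along. Where it juts out, fingers from above can close on its long edges (36 mm apart), tips reaching below it.
- offcut: A short brass offcut, 60 x 36 x 2 mm, lying loose and flat on the same plate beside the strip, on its left or right. Origin at the centre of its underside. Not to be moved.
- plate: Dark steel surface plate, fixed on the table: a slab 210 mm (x) x 260 mm (y), its flat top, polished and slippery, 60 mm above the table, on small feet. Origin on the table under its centre; x points away from the robot (within 12 degrees), so its near edge is at x = -105 mm in its own frame.
- board: Pale plaster-coloured soldering board, a plain flat slab fixed on the table, 190 mm (x, lengthwise) x 110 mm (y) x 20 mm high, left or right of the plate; a wooden tray with files stands on the other side. Origin on the table under its centre, its top 20 mm above that. Its x axis points away from the robot, within 18 degrees.

How it is judged:
On the way, in this order (a step that is already met when the one before it is completed fails the run):
1. the strip rests flat on the plate and juts out at least 25 mm past its near edge (x of strip in the frame of plate below -0.06 m and z of strip in the frame of plate between 0.057 and 0.063 m and angle between strip's own z axis and vertical below 0.08 rad), for 0.2 s.
2. the strip is lifted in the fingers, at least 20 mm above the plate's top (z of strip in the frame of plate above 0.08 m and contact force between strip and the fingers above 1 N), for 0.1 s.
At the end, for the whole second after the job is handed in: The strip lies released, flat and still on the soldering board, its centre within 22 mm of the board's centre and its length within 15 degrees of the board's length (either way round); the offcut is within 20 mm of where it was (horizontal distance between strip and board below 0.022 m and angle between the x axis of strip and the x axis of board, either way round below 0.26 rad and z of strip in the frame of board between 0.016 and 0.024 m and angle between strip's own z axis and vertical below 0.08 rad and contact force between strip and board above 0.3 N and linear speed of strip below 0.02 m/s and distance of offcut from where it was at the start of the episode below 0.02 m); the robot touches nothing.
It fails at once if the offcut is moved more than 20 mm (distance of offcut from where it was at the start of the episode above 0.02 m).
It fails at once if the strip falls off the plate onto the table (height (world z) of strip below 0.012 m).
It also fails if it takes over 51 s, if anything falls off the work surface, if the arm or the gripper's body presses on something with over 40 N, if the wrist force passes 120 N, or if a joint passes its speed limit or range.

## Working session

There is one attempt and no reset: what is moved stays moved. The work goes in short steps, Python scripts to look and compute and a tool call to move; the robot and the scene stay as the last step left them, time stands still between calls to the robot, and variables do not carry over. Pictures are saved under pics/ and viewed, at most 10 in all, crops included, and the job is handed in when it is done.

```bash
ls; mkdir -p pics; python3 - <<'E'
from bench import ctrl
import cv2
for n in("top","side"):
    m=ctrl.camera_model(n);print(n,m)
    cv2.imwrite(f"pics/{n}0.png",ctrl.get_image(n)[:,:,::-1])
print(ctrl.get_state())
E
```

```text
bench.py
pics
top {'vertical_fov': 46.28401668726192, 'cx': 317.22137732619944, 'cy': 233.75418188857913, 'k1': -0.1663317990983447, 'rvec': array([ 2.20084629, -2.19382975,  0.08574856]), 'tvec': array([1.36972288e-04, 5.70762816e-01, 1.00906791e+00])}
side {'vertical_fov': 52.91414606089352, 'cx': 322.2379579498766, 'cy': 237.92185587302487, 'k1': -0.12498047773126623, 'rvec': array([ 0.49012603, -2.63257219,  1.26513476]), 'tvec': array([0.53580571, 0.16419254, 0.81940298])}
{'time': 0.1, 'joint_positions': array([ 1.35210558,  0.32174885, -0.07004904,  1.4515578 ,  0.02261217,
        1.37080702, -0.05688946]), 'qd': array([ 6.28947000e-05, -1.36110226e-03,  1.07703686e-03, -3.17562468e-03,
       -8.94748476e-04,  4.51181626e-04, -4.90202366e-04]), 'joint_torque': array([ 9.15238179e-04, -4.92569768e+01, -4.05245516e-01, -3.13398349e+01,
       -6.41423394e-02,  3.95120785e-02,  7.55530482e-05]), 'position': array([ 0.14976211, -0.63199761,  0.22156822]), 'tool_rot': array([-3.11864010e+00, -3.64654650e-01,  4.98332825e-04]), 'ft_force': array([ 0.04445788,  0.18665906, -0.60004289]), 'torque': array([ 0.01090731, -0.02956324, -0.04087612]), 'grip_force': 0.0, 'grip_width': 1.0004967951655244}
```

View pics/top0.png

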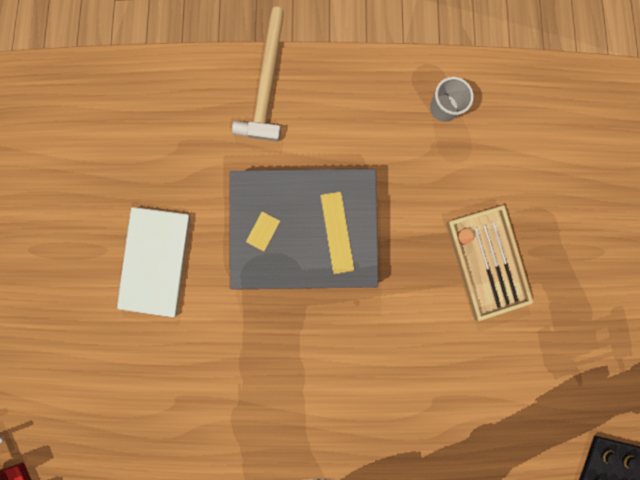

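View pics/side0.png

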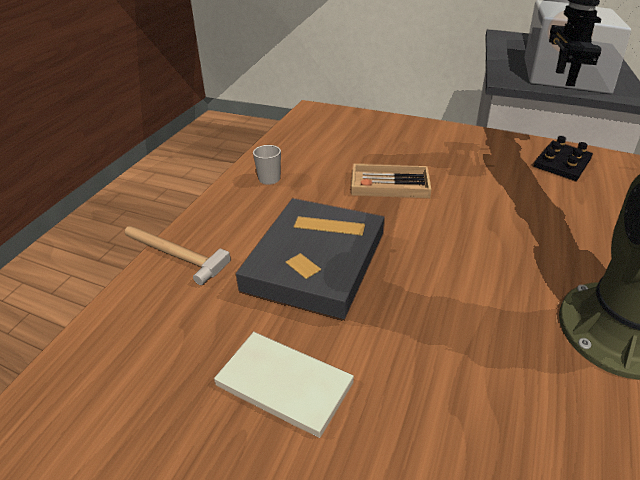

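The top view has the strip at about (337,232), the offcut at (263,231), the plate spanning (230–378, 170–289) and the board at (154,262). The side view shows the same four: strip (330,226), offcut (303,266), plate (310,255), board (285,382). Next I measure their corners in both views.

```bash
cat > h.py <<'E'
from bench import ctrl
import cv2, numpy as np
def und(n,p):
    m=ctrl.camera_model(n); f=240/np.tan(np.radians(m["vertical_fov"])/2)
    K=np.array([[f,0,m["cx"]],[0,f,m["cy"]],[0,0,1]])
    R=cv2.Rodrigues(m["rvec"])[0]; t=m["tvec"]
    q=cv2.undistortPoints(np.float64(p).reshape(-1,1,2),K,np.array([m["k1"],0,0,0]))[:,0]
    return q,R,t
def cast(n,p,z):
    q,R,t=und(n,p); C=-R.T@t; d=np.c_[q,np.ones(len(q))]@R
    return C+d*((z-C[2])/d[:,2])[:,None]
def tri(pt,ps):
    a,R,t=und("top",pt); b,S,u=und("side",ps)
    X=cv2.triangulatePoints(np.c_[R,t],np.c_[S,u],a.T,b.T); return (X[:3]/X[3]).T
def quad(c):
    h=cv2.convexHull(c)
    for e in np.linspace(.01,.15,60):
        q=cv2.approxPolyDP(h,e*cv2.arcLength(h,True),True)
        if len(q)<=4: break
    # refine: fit lines to contour points of each side
    q=q[:,0].astype(float); P=c[:,0].astype(float); L=[]
    for i in range(4):
        a,b=q[i],q[(i+1)%4]; d=b-a; l=np.hypot(*d); d/=l
        s=(P-a)@d; e=abs((P-a)@[-d[1],d[0]])
        S=P[(s>.12*l)&(s<.88*l)&(e<2.5)]
        v=cv2.fitLine(S.astype(np.float32),cv2.DIST_HUBER,0,.01,.01).ravel() if len(S)>3 else np.r_[d,a]
        L.append(v)
    out=[]
    for i in range(4):
        u,v=L[i-1],L[i]
        k=np.linalg.solve(np.c_[u[:2],-v[:2]],v[2:]-u[2:]); out.append(u[2:]+k[0]*u[:2])
    return np.array(out)
def blobs(n,kind,im=None):
    im=ctrl.get_image(n) if im is None else im
    h=cv2.cvtColor(im,cv2.COLOR_RGB2HSV)
    lo,hi={"brass":((20,110,90),(30,255,255)),"board":((20,0,150),(95,50,255))}[kind]
    m=cv2.inRange(h,lo,hi)
    if kind=="brass": m=cv2.morphologyEx(m,cv2.MORPH_OPEN,np.ones((3,3)))
    c=cv2.findContours(m,cv2.RETR_EXTERNAL,cv2.CHAIN_APPROX_NONE)[0]
    return sorted([x for x in c if cv2.contourArea(x)>100],key=cv2.contourArea,reverse=True)
E
python3 - <<'E'
from h import *
np.set_printoptions(precision=4,suppress=True)
I={n:cv2.imread(f"pics/{n}0.png")[:,:,::-1].copy() for n in("top","side")}
for n in I:
    for k in("brass","board"):
        print(n,k,[(cv2.contourArea(c),cv2.boundingRect(c)) for c in blobs(n,k,I[n])[:6]])
    h=cv2.cvtColor(I[n],cv2.COLOR_RGB2HSV)
    for p in {"top":[(337,232),(154,262),(300,200),(270,280),(100,250)],"side":[(330,226),(285,382),(300,240),(310,295),(300,345)]}[n]: print(p,h[p[1],p[0]])
E
```

```text
top brass [(1543.0, (321, 192, 33, 81)), (665.5, (247, 213, 32, 38))]
top board [(5836.5, (118, 208, 71, 109)), (126.5, (233, 124, 46, 14))]
(337, 232) [ 23 136 220]
(154, 262) [ 37  19 223]
(300, 200) [  6  11 113]
(270, 280) [ 15  10 101]
(100, 250) [ 15 148 186]
side brass []
side board [(23481.5, (218, 0, 318, 119)), (7021.5, (214, 332, 139, 100)), (1541.0, (593, 0, 47, 80)), (287.5, (537, 0, 32, 18))]
(330, 226) [ 17 150 200]
(285, 382) [ 31  33 215]
(300, 240) [165   7  77]
(310, 295) [165   9  56]
(300, 345) [ 13 149 156]
```

```bash
cat >> h.py <<'E'
def mask_blobs(m,amin=100):
    c=cv2.findContours(m,cv2.RETR_EXTERNAL,cv2.CHAIN_APPROX_NONE)[0]
    return sorted([x for x in c if cv2.contourArea(x)>amin],key=cv2.contourArea,reverse=True)
def find(n,im):
    h=cv2.cvtColor(im,cv2.COLOR_RGB2HSV); roi=np.zeros((480,640),np.uint8)
    if n=="top": roi[150:340,100:400]=255
    else: roi[190:450,200:400]=255
    o=np.ones((3,3))
    pl=cv2.inRange(h,(0,0,62 if n=="side" else 30),(180,60,135))&roi
    pl=cv2.morphologyEx(pl,cv2.MORPH_OPEN,o); P=mask_blobs(pl)[0]
    br=cv2.inRange(h,(15 if n=="side" else 20,90,60),(30,255,255))&roi
    hull=np.zeros_like(roi); cv2.fillPoly(hull,[cv2.convexHull(P)],255)
    if n=="side": br&=cv2.erode(hull,np.ones((5,5)))
    B=mask_blobs(cv2.morphologyEx(br,cv2.MORPH_OPEN,o))
    bo=cv2.inRange(h,(20,0,195),(95,60,255))&roi
    return dict(plate=P,strip=B[0],offcut=B[1] if len(B)>1 else None,board=mask_blobs(bo)[0])
E
python3 - <<'E'
from h import *
np.set_printoptions(precision=4,suppress=True)
I={n:cv2.imread(f"pics/{n}0.png")[:,:,::-1].copy() for n in("top","side")}
D={n:find(n,I[n]) for n in I}
vis=I["side"][:,:,::-1].copy()
for k,z in dict(plate=.06,strip=.062,offcut=.062,board=.02).items():
    a=quad(D["top"][k]);b=quad(D["side"][k])
    A=cast("top",a,z);Bp=cast("side",b,z)
    j=[np.argmin(np.linalg.norm(Bp[:,:2]-x[:2],axis=1)) for x in A]
    X=tri(a,b[j]); print(k,j,"area",cv2.contourArea(D["top"][k]),cv2.contourArea(D["side"][k]))
    print(" top cast",A[:,:2].tolist(),"c",A.mean(0)[:2]," side cast c",Bp.mean(0)[:2])
    print(" tri z",X[:,2],"c",X.mean(0)," sides",np.linalg.norm(A-np.roll(A,-1,0),axis=1))
    e=[A[(i+1)%4]-A[i] for i in range(4)]
    print(" dirs deg",[round(np.degrees(np.arctan2(v[1],v[0])),1) for v in e])
E
```

```text
plate [np.int64(0), np.int64(1), np.int64(2), np.int64(3)] area 17120.0 9034.5
 top cast [[0.6842482595498881, -0.09865425284277342], [0.47731038909701096, -0.10357396280991096], [0.4718513242809833, 0.1548655147302536], [0.6795711955316205, 0.15752384288596635]] c [0.5782 0.0275]  side cast c [0.5797 0.0302]
 tri z [0.058  0.0576 0.0588 0.0588] c [0.5794 0.0279 0.0583]  sides [0.207  0.2585 0.2077 0.2562]
 dirs deg [np.float64(-178.6), np.float64(91.2), np.float64(0.7), np.float64(-89.0)]
strip [np.int64(0), np.int64(1), np.int64(2), np.int64(3)] area 1596.0 748.5
 top cast [[0.642910207240312, -0.03762220176363286], [0.5060952401424408, -0.06044665927022283], [0.5000337180829728, -0.025263911388806005], [0.6364753439916869, -0.0023632423496395827]] c [ 0.5714 -0.0314]  side cast c [ 0.5731 -0.0311]
 tri z [0.0625 0.0625 0.0619 0.0617] c [ 0.5722 -0.0311  0.0621]  sides [0.1387 0.0357 0.1384 0.0358]
 dirs deg [np.float64(-170.5), np.float64(99.8), np.float64(9.5), np.float64(-79.7)]
offcut [np.int64(0), np.int64(1), np.int64(2), np.int64(3)] area 697.5 436.0
 top cast [[0.6069365858
[... 179 characters left out ...]
de cast c [0.5743 0.0993]
 tri z [0.0626 0.062  0.0613 0.0617] c [0.5733 0.0989 0.0619]  sides [0.0363 0.0596 0.0356 0.06  ]
 dirs deg [np.float64(-117.0), np.float64(151.8), np.float64(63.6), np.float64(-27.6)]
board [np.int64(3), np.int64(0), np.int64(1), np.int64(2)] area 5734.0 6941.0
 top cast [[0.6172243059704937, 0.34751657040781797], [0.6042784804589569, 0.24128106728482634], [0.4186543970847634, 0.265193133799164], [0.4319420621176893, 0.3710010307448022]] c [0.518  0.3062]  side cast c [0.5196 0.3082]
 tri z [0.0186 0.0183 0.0194 0.0181] c [0.519  0.3071 0.0186]  sides [0.107  0.1872 0.1066 0.1868]
 dirs deg [np.float64(-96.9), np.float64(172.7), np.float64(82.8), np.float64(-7.2)]
```

Every size and height agrees with the text: the strip top triangulates to 0.062, the plate top to about 0.058 and the board top to about 0.0185. I start with the approach to a point 15 mm beyond the strip's centre.

```bash
cat >> h.py <<'E'
from scipy.spatial.transform import Rotation as Ro
def go(x,y,z,yaw):
    s=ctrl.get_state(); R=Ro.from_rotvec(s["tool_rot"]).as_matrix()
    d=R.T@(np.array([x,y,z])-s["position"]); cur=np.degrees(np.arctan2(R[1,0],R[0,0]))
    w=-np.radians((yaw-cur+90)%180-90)
    print("delta",d.round(4),"turn",round(w,3),"yaw",round(cur,2),"tilt",R[:,2].round(3),"pos",s["position"].round(4),"t",s["time"],"F",s["ft_force"].round(2))
E
python3 -c "
from h import *
go(.572+.015*.986,-.031+.015*.167,.10,9.6)"
```

```text
delta [ 0.5645 -0.4862  0.1223] turn 0.065 yaw 13.34 tilt [-0.001  0.002 -1.   ] pos [ 0.1498 -0.632   0.2216] t 0.1 F [ 0.04  0.19 -0.6 ]
```
Distance 0.745 → 15 rows at 0.05. Rows are goals; a single row repeated works? "each row is the pose to reach ... at most 0.05; what a row does not reach only later rows make up". So I can repeat the final row 17 times. First at same height (go to z 0.20), then down. Path: keep z 0.02 lower. Joint-speed limits may slow. Use intermediate for straightness—it interpolates straight presumably.

Units first: shifts go in cm and turns go in units of 0.2 rad. So 0.05 m is 5, 0.02 m is 2, 0.065 rad is 0.325.

Emit:
{"op": "inch_along", "data": {
  "moves": [
    {"sx":14, "sy":-12, "turn":0.325, "jaw":0},
    {"sx":28, "sy":-24, "turn":0.325, "jaw":0},
    {"sx":56, "sy":-48, "sz":2, "turn":0.325, "jaw":0},
    {"sx":56, "sy":-48, "sz":2, "turn":0.325, "jaw":0},
    {"sx":56, "sy":-48, "sz":2, "turn":0.325, "jaw":0},
    {"sx":56, "sy":-48, "sz":2, "turn":0.325, "jaw":0},
    {"sx":56, "sy":-48, "sz":2, "turn":0.325, "jaw":0},
    {"sx":56, "sy":-48, "sz":2, "turn":0.325, "jaw":0},
    {"sx":56, "sy":-48, "sz":2, "turn":0.325, "jaw":0},
    {"sx":56, "sy":-48, "sz":2, "turn":0.325, "jaw":0},
    {"sx":56, "sy":-48, "sz":2, "turn":0.325, "jaw":0},
    {"sx":56, "sy":-48, "sz":2, "turn":0.325, "jaw":0},
    {"sx":56.45, "sy":-48.62, "sz":5, "turn":0.325, "jaw":0},
    {"sx":56.45, "sy":-48.62, "sz":8, "turn":0.325, "jaw":0},
    {"sx":56.45, "sy":-48.62, "sz":11, "turn":0.325, "jaw":0},
    {"sx":56.45, "sy":-48.62, "sz":12.2, "turn":0.325, "jaw":0},
    {"sx":56.45, "sy":-48.62, "sz":12.2, "turn":0.325, "jaw":0}
  ]
}}

```text
time: 1.8
position: [0.5839, -0.0252, 0.0952]
tool_rot: [-3.125, -0.272, 0.014]
ft_force: [-0.7, 0.4, -0.3]
grip_width: 0.003
grip_force: 0.0
```

```bash
python3 -c "
from h import *
go(.572+.015*.986,-.031+.015*.167,.066,9.6)"
```

```text
delta [0.0025 0.0039 0.0291] turn 0.006 yaw 9.94 tilt [-0.009  0.004 -1.   ] pos [ 0.5839 -0.0252  0.0952] t 1.8 F [-0.74  0.38 -0.34]
```

To row units: 0.025 m is 2.5, 0.02 m is 2.

Emit:
{"op": "inch_along", "data": {
  "moves": [
    {"sx":0.2, "sy":0.2, "sz":1, "jaw":0},
    {"sx":0.2, "sy":0.2, "sz":2, "jaw":0},
    {"sx":0.2, "sy":0.2, "sz":2.5, "jaw":0},
    {"sx":0.2, "sy":0.2, "sz":2.5, "jaw":0},
    {"sx":0.2, "sy":0.2, "sz":2.5, "jaw":0},
    {"sx":0.2, "sy":0.2, "sz":2.5, "jaw":0}
  ]
}}

```text
time: 2.4
position: [0.5898, -0.0312, 0.0764]
tool_rot: [3.13, 0.263, 0.002]
ft_force: [0.2, 0.0, -0.5]
grip_width: 0.003
grip_force: 0.0
```

```bash
python3 -c "
from h import *
go(.572+.015*.986,-.031+.015*.167,.062,9.6)"
```

```text
delta [-0.0025 -0.0031  0.0144] turn -0.0 yaw 9.59 tilt [ 0.001 -0.001 -1.   ] pos [ 0.5898 -0.0312  0.0764] t 2.4 F [ 0.23  0.03 -0.45]
```

To row units: 0.016 m is 1.6, 0.015 m is 1.5.

Emit:
{"op": "inch_along", "data": {
  "moves": [
    {"sx":-0.25, "sy":-0.3, "sz":0.5, "jaw":0},
    {"sx":-0.25, "sy":-0.3, "sz":1, "jaw":0},
    {"sx":-0.25, "sy":-0.3, "sz":1.2, "jaw":0},
    {"sx":-0.25, "sy":-0.3, "sz":1.3, "jaw":0},
    {"sx":-0.25, "sy":-0.3, "sz":1.4, "jaw":0},
    {"sx":-0.25, "sy":-0.3, "sz":1.5, "jaw":0},
    {"sx":-0.25, "sy":-0.3, "sz":1.6, "jaw":0},
    {"sx":-0.25, "sy":-0.3, "sz":1.6, "jaw":0},
    {"sx":-0.25, "sy":-0.3, "sz":1.6, "jaw":0}
  ]
}}

```text
time: 3.3
position: [0.5881, -0.0282, 0.0624]
tool_rot: [3.129, 0.263, 0.005]
ft_force: [-3.5, 0.4, 14.1]
grip_width: 0.007
grip_force: 7.0
```

```bash
python3 -c "
from h import *
go(.572+.015*.986,-.031+.015*.167,.062,9.6)"
```

```text
delta [-0.0014  0.0001  0.0004] turn 0.0 yaw 9.61 tilt [ 0.003 -0.001 -1.   ] pos [ 0.5881 -0.0282  0.0624] t 3.3 F [-3.47  0.44 14.06]
```

Emit:
{"op": "inch_along", "data": {
  "moves": [
    {"sx":-0.5, "sz":-0.05, "jaw":0},
    {"sx":-1, "sz":-0.05, "jaw":0},
    {"sx":-1.5, "sz":-0.05, "jaw":0},
    {"sx":-2, "sz":-0.05, "jaw":0},
    {"sx":-2.5, "sz":-0.05, "jaw":0},
    {"sx":-3, "sz":-0.05, "jaw":0},
    {"sx":-3, "sz":-0.05, "jaw":0},
    {"sx":-3, "sz":-0.05, "jaw":0}
  ]
}}

```text
time: 4.1
position: [0.5591, -0.0333, 0.0624]
tool_rot: [3.129, 0.263, 0.008]
ft_force: [0.2, -0.4, 11.2]
grip_width: 0.004
grip_force: 5.1
```

```bash
python3 - <<'E'
from h import *
go(.5,0,.062,9.6)
I=ctrl.get_image("side"); cv2.imwrite("pics/s1.png",cv2.resize(I[150:350,200:440,::-1],None,fx=3,fy=3))
E
```

```text
delta [-0.0527 -0.0427  0.0001] turn 0.0 yaw 9.61 tilt [ 0.005 -0.001 -1.   ] pos [ 0.5591 -0.0333  0.0624] t 4.1 F [ 0.21 -0.41 11.16]
```

View pics/s1.png

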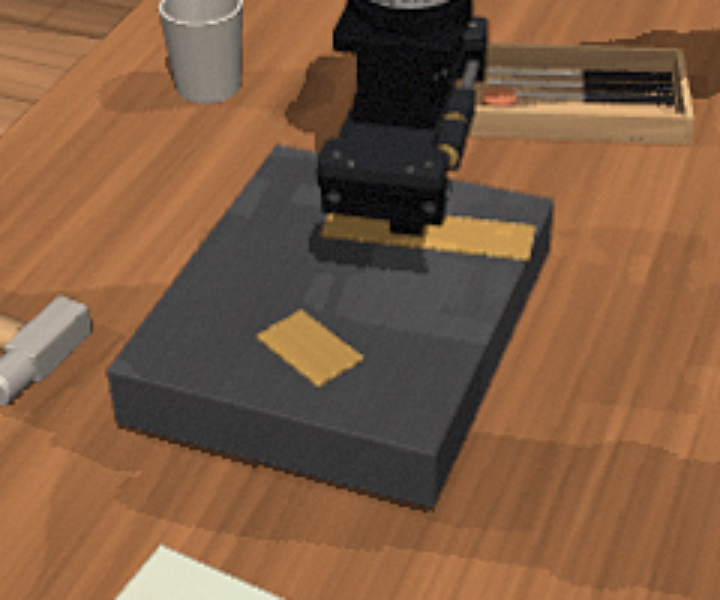

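The strip followed the finger: in the crop its near end is now at about (535,240), just inside the plate's near edge, and the offcut hasn't moved. I drag another 42 mm.

Emit:
{"op": "inch_along", "data": {
  "moves": [
    {"sx":-0.5, "jaw":0},
    {"sx":-1, "jaw":0},
    {"sx":-1.5, "jaw":0},
    {"sx":-2, "jaw":0},
    {"sx":-2.5, "jaw":0},
    {"sx":-3, "jaw":0},
    {"sx":-3.5, "jaw":0},
    {"sx":-4, "jaw":0},
    {"sx":-4.2, "jaw":0},
    {"sx":-4.2, "jaw":0},
    {"sx":-4.2, "jaw":0},
    {"sx":-4.2, "sz":-2, "jaw":0},
    {"sx":-4.2, "sz":-6, "jaw":0},
    {"sx":-4.2, "sz":-10, "jaw":0},
    {"sx":-4.2, "sz":-10, "jaw":0}
  ]
}}

```text
time: 5.65
position: [0.5194, -0.0403, 0.1657]
tool_rot: [3.127, 0.263, 0.016]
ft_force: [0.3, -0.7, 0.0]
grip_width: 0.005
grip_force: 0.0
```

```bash
python3 - <<'E'
from h import *
go(.5,0,.062,9.6)
I=ctrl.get_image("side"); cv2.imwrite("pics/s2.png",cv2.resize(I[150:350,200:440,::-1],None,fx=3,fy=3))
I=ctrl.get_image("top"); cv2.imwrite("pics/t2f.png",I[:,:,::-1]);cv2.imwrite("pics/t2.png",cv2.resize(I[150:350,200:440,::-1],None,fx=3,fy=3))
E
```

```text
delta [-0.0134 -0.0434  0.1034] turn 0.0 yaw 9.62 tilt [ 0.01  -0.002 -1.   ] pos [ 0.5194 -0.0403  0.1657] t 5.65 F [ 0.26 -0.65  0.01]
```

View pics/s2.png

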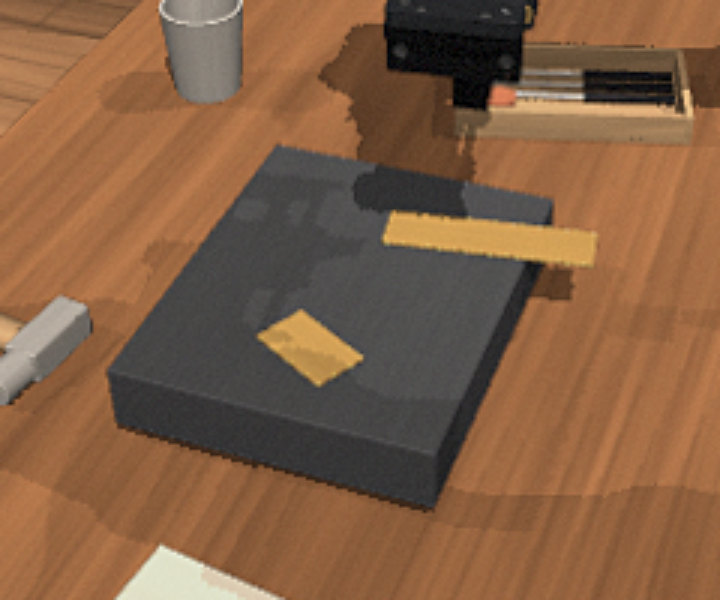

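View pics/t2.png

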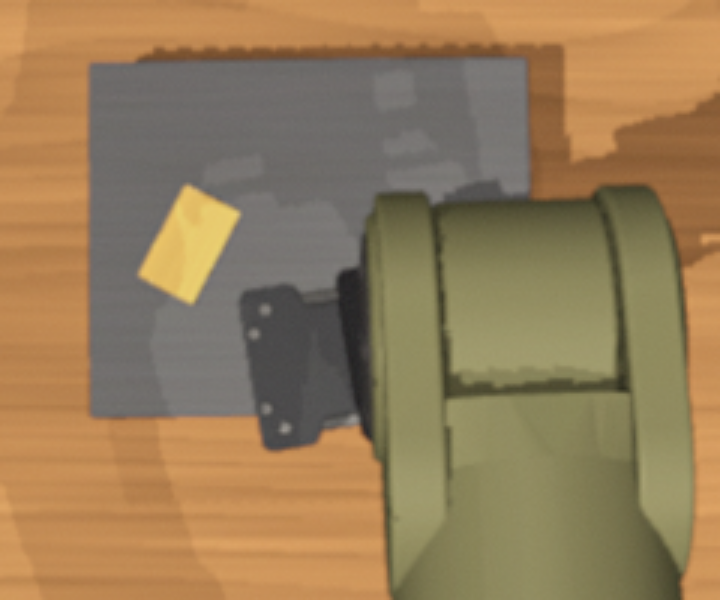

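The strip now lies flat and juts about 40 mm past the near edge, with crop corners at about (390,212), (597,232), (595,266) and (383,242). The offcut is untouched. In the top view the arm hides the strip, so I measure it from the side camera.

```bash
python3 - <<'E'
from h import *
np.set_printoptions(precision=4,suppress=True)
I=ctrl.get_image("side"); h=cv2.cvtColor(I,cv2.COLOR_RGB2HSV)
m=cv2.inRange(h,(15,100,150),(30,255,255)); roi=np.zeros_like(m); roi[215:242,322:404]=255
B=mask_blobs(cv2.morphologyEx(m&roi,cv2.MORPH_OPEN,np.ones((3,3))))
q=quad(B[0]); print(q)
A=cast("side",q,.0622); c=A.mean(0); print(A[:,:2],c)
print(np.linalg.norm(A-np.roll(A,-1,0),axis=1)); e=np.roll(A,-1,0)-A
print([round(np.degrees(np.arctan2(v[1],v[0])),1) for v in e])
p=c[:2]-[.0008,.0002]; y=np.radians(1.1); d=p-[.579,.029]; print("plate x",d@[np.cos(y),np.sin(y)])
E
```

```text
[[330.2969 221.6423]
 [398.3589 226.7729]
 [397.3719 238.4537]
 [327.1861 229.8418]]
[[ 0.5744 -0.0428]
 [ 0.4399 -0.0739]
 [ 0.4322 -0.0366]
 [ 0.5705 -0.015 ]] [ 0.5043 -0.0421  0.0622]
[0.1381 0.0381 0.14   0.0281]
[np.float64(-167.0), np.float64(101.7), np.float64(8.9), np.float64(-81.9)]
plate x -0.07688540415881949
```

Camera and finger travel agree: centre about (0.5035,-0.043), plate x about -0.077, yaw about 9.6°. I pinch 49 mm back from the centre.

```bash
python3 -c "
from h import *
go(.4552,-.0511,.10,9.6)"
```

```text
delta [-0.0608  0.0005  0.0597] turn 0.0 yaw 9.61 tilt [-0. -0. -1.] pos [ 0.5151 -0.0404  0.1596] t 5.8 F [-0.79 -0.11 -0.48]
```

To row units: -0.061 m is -6.1, 0.058 m is 5.8.

Emit:
{"op": "inch_along", "data": {
  "moves": [
    {"sx":-3, "jaw":1},
    {"sx":-6.1, "jaw":1},
    {"sx":-6.1, "sz":3, "jaw":1},
    {"sx":-6.1, "sz":5.8, "jaw":1},
    {"sx":-6.1, "sz":5.8, "jaw":1},
    {"sx":-6.1, "sz":5.8, "jaw":1},
    {"sx":-6.1, "sz":5.8, "jaw":1},
    {"sx":-6.1, "sz":5.8, "jaw":1}
  ],
  "grip_n": 40
}}

```text
time: 6.6
position: [0.4562, -0.0505, 0.1031]
tool_rot: [3.13, 0.264, 0.003]
ft_force: [-0.6, -0.5, 0.3]
grip_width: 0.65
grip_force: 0.0
```

```bash
python3 -c "
from h import *
go(.4552,-.0511,.0445,9.6)"
```

```text
delta [-0.0012  0.0004  0.0586] turn 0.0 yaw 9.63 tilt [ 0.002 -0.    -1.   ] pos [ 0.4562 -0.0505  0.1031] t 6.6 F [-0.63 -0.46  0.31]
```

To row units: 0.058 m is 5.8, 0.05 m is 5.

Emit:
{"op": "inch_along", "data": {
  "moves": [
    {"sx":-0.1, "jaw":1},
    {"sx":-0.1, "jaw":1},
    {"sx":-0.1, "jaw":1},
    {"sx":-0.1, "jaw":1},
    {"sx":-0.1, "jaw":1},
    {"sx":-0.1, "sz":2, "jaw":1},
    {"sx":-0.1, "sz":4, "jaw":1},
    {"sx":-0.1, "sz":5, "jaw":1},
    {"sx":-0.1, "sz":5.8, "jaw":1},
    {"sx":-0.1, "sz":5.8, "jaw":1},
    {"sx":-0.1, "sz":5.8, "jaw":1},
    {"sx":-0.1, "sz":5.8, "jaw":1}
  ]
}}

```text
time: 7.8
position: [0.455, -0.0508, 0.0448]
tool_rot: [3.13, 0.263, 0.002]
ft_force: [0.7, 0.4, -0.2]
grip_width: 1.001
grip_force: 0.0
```

```bash
python3 - <<'E'
from h import *
go(.4552,-.0511,.0445,9.6)
I=ctrl.get_image("side"); cv2.imwrite("pics/s3.png",cv2.resize(I[150:350,240:480,::-1],None,fx=3,fy=3))
E
```

```text
delta [0.0002 0.0004 0.0003] turn 0.0 yaw 9.61 tilt [ 0.001 -0.    -1.   ] pos [ 0.455  -0.0508  0.0448] t 7.8 F [ 0.68  0.36 -0.25]
```

View pics/s3.png

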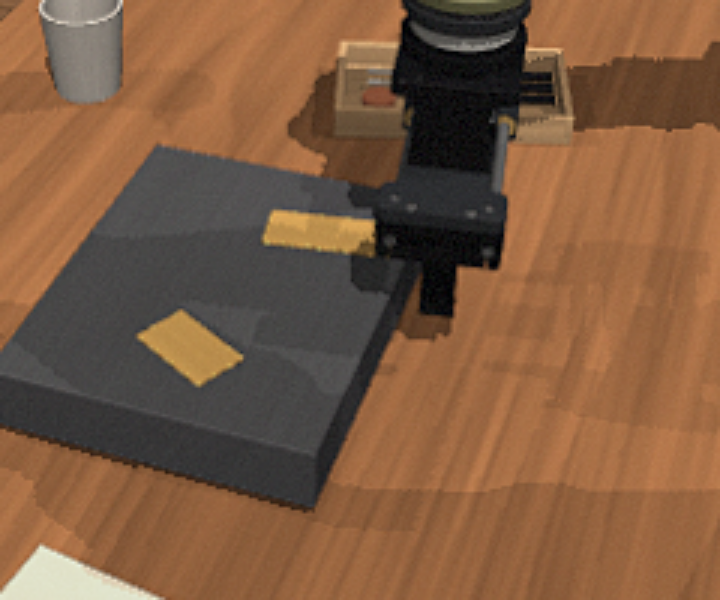

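The fingers straddle the jutting end; the near fingertip, at about (437,310), sits clear of the plate's edge and reaches below the strip. I close and check the grip.

Emit:
{"op": "inch_along", "data": {
  "moves": [
    {"jaw":0},
    {"jaw":0},
    {"jaw":0},
    {"jaw":0},
    {"jaw":0},
    {"jaw":0},
    {"jaw":0},
    {"jaw":0},
    {"jaw":0},
    {"jaw":0}
  ],
  "grip_n": 40
}}

```text
time: 8.85
position: [0.4543, -0.0507, 0.044]
tool_rot: [3.13, 0.263, -0.0]
ft_force: [0.3, 0.4, -0.1]
grip_width: 0.389
grip_force: 40.0
```

To row units: -0.09 m is -9, -0.08 m is -8.

Emit:
{"op": "inch_along", "data": {
  "moves": [
    {"sz":-1, "jaw":0},
    {"sz":-2, "jaw":0},
    {"sz":-3.5, "jaw":0},
    {"sz":-5, "jaw":0},
    {"sz":-6.5, "jaw":0},
    {"sz":-8, "jaw":0},
    {"sz":-9, "jaw":0},
    {"sz":-9, "jaw":0},
    {"sz":-9, "jaw":0},
    {"sz":-9, "jaw":0}
  ]
}}

```text
time: 9.85
position: [0.4536, -0.0506, 0.1333]
tool_rot: [-3.13, -0.263, 0.002]
ft_force: [-1.1, -0.1, -1.2]
grip_width: 0.391
grip_force: 40.0
```

```bash
python3 - <<'E'
from h import *
# strip offset in tool x: 0.049 ; target board centre
y=np.radians(-7.2); c=np.array([.519,.3065])-.049*np.array([np.cos(y),np.sin(y)]); print(c, np.hypot(*c))
go(*c,.13,-7.2)
I=ctrl.get_image("side"); cv2.imwrite("pics/s4.png",cv2.resize(I[110:310,240:480,::-1],None,fx=3,fy=3))
E
```

```text
[0.47038638 0.31264133] 0.5648078845043809
delta [ 0.0772 -0.3554  0.0034] turn 0.293 yaw 9.61 tilt [-0.001  0.    -1.   ] pos [ 0.4536 -0.0506  0.1333] t 9.85 F [-1.13 -0.15 -1.2 ]
```

View pics/s4.png

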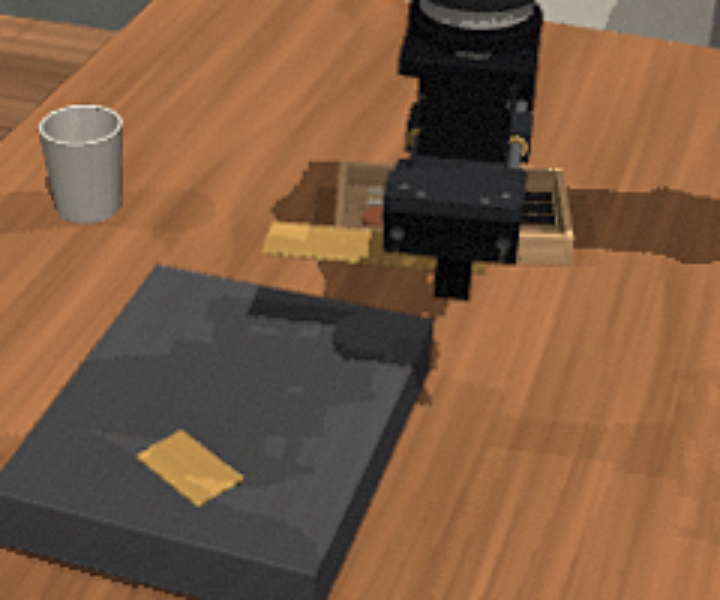

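The strip is held level; in the crop it spans about (265,240) to (485,265), clear of the plate. I carry it to the board.

To row units: -0.355 m is -35.5, -0.05 m is -5, 0.293 rad is 1.465.

Emit:
{"op": "inch_along", "data": {
  "moves": [
    {"sx":0.4, "sy":-2, "turn":0.1, "jaw":0},
    {"sx":1.2, "sy":-5, "turn":0.25, "jaw":0},
    {"sx":2, "sy":-9, "turn":0.4, "jaw":0},
    {"sx":2.8, "sy":-13, "turn":0.55, "jaw":0},
    {"sx":3.6, "sy":-17, "turn":0.7, "jaw":0},
    {"sx":4.4, "sy":-21, "turn":0.85, "jaw":0},
    {"sx":5.3, "sy":-25, "turn":1, "jaw":0},
    {"sx":6.2, "sy":-29, "turn":1.2, "jaw":0},
    {"sx":7, "sy":-32, "turn":1.35, "jaw":0},
    {"sx":7.5, "sy":-34.5, "turn":1.45, "jaw":0},
    {"sx":7.7, "sy":-35.5, "turn":1.465, "jaw":0},
    {"sx":7.7, "sy":-35.5, "turn":1.465, "jaw":0},
    {"sx":7.7, "sy":-35.5, "turn":1.465, "jaw":0},
    {"sx":7.7, "sy":-35.5, "turn":1.465, "jaw":0},
    {"sx":7.7, "sy":-35.5, "turn":1.465, "jaw":0}
  ]
}}

```text
time: 11.4
position: [0.4714, 0.3106, 0.134]
tool_rot: [3.134, -0.2, 0.001]
ft_force: [0.2, 1.2, -0.2]
grip_width: 0.39
grip_force: 40.0
```

```bash
python3 - <<'E'
from h import *
go(.4704,.3126,.024,-7.2)
cv2.imwrite("pics/s5.png",ctrl.get_image("side")[:,:,::-1])
E
```

```text
delta [-0.0013 -0.002   0.11  ] turn -0.002 yaw -7.29 tilt [ 0.    -0.001 -1.   ] pos [0.4714 0.3106 0.134 ] t 11.4 F [ 0.24  1.16 -0.17]
```

View pics/s5.png

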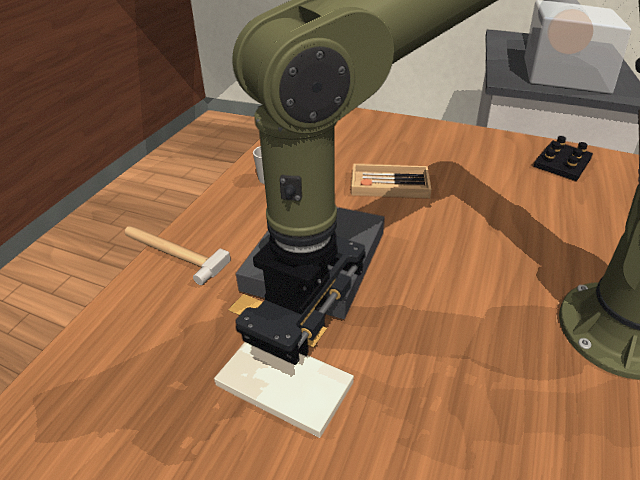

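The strip is over the board, with the brass visible at about (240,305) and (318,338). I lower it until the tips are just above the board.

Emit:
{"op": "inch_along", "data": {
  "moves": [
    {"sx":-0.1, "sy":-0.2, "sz":2, "jaw":0},
    {"sx":-0.1, "sy":-0.2, "sz":4, "jaw":0},
    {"sx":-0.1, "sy":-0.2, "sz":6, "jaw":0},
    {"sx":-0.1, "sy":-0.2, "sz":8, "jaw":0},
    {"sx":-0.1, "sy":-0.2, "sz":9.5, "jaw":0},
    {"sx":-0.1, "sy":-0.2, "sz":10.5, "jaw":0},
    {"sx":-0.1, "sy":-0.2, "sz":10.9, "jaw":0},
    {"sx":-0.1, "sy":-0.2, "sz":10.9, "jaw":0},
    {"sx":-0.1, "sy":-0.2, "sz":10.9, "jaw":0},
    {"sx":-0.1, "sy":-0.2, "sz":10.9, "jaw":0},
    {"sx":-0.1, "sy":-0.2, "sz":10.9, "jaw":0}
  ]
}}

```text
time: 12.55
position: [0.4706, 0.3146, 0.0256]
tool_rot: [-3.135, 0.197, -0.002]
ft_force: [-0.4, -0.3, -1.1]
grip_width: 0.383
grip_force: 40.0
```

```bash
python3 - <<'E'
from h import *
go(.4704,.3126,.022,-7.2)
E
```

```text
delta [0.0001 0.002  0.0036] turn 0.0 yaw -7.17 tilt [ 0.001  0.    -1.   ] pos [0.4706 0.3146 0.0256] t 12.55 F [-0.41 -0.29 -1.13]
```

To row units: 0.003 m is 0.3, 0.002 m is 0.2.

Emit:
{"op": "inch_along", "data": {
  "moves": [
    {"sy":0.2, "sz":0.15, "jaw":0},
    {"sy":0.2, "sz":0.3, "jaw":0},
    {"sy":0.2, "sz":0.3, "jaw":0},
    {"sy":0.2, "sz":0.3, "jaw":0},
    {"sy":0.2, "sz":0.3, "jaw":0},
    {"sy":0.2, "sz":0.3, "jaw":0}
  ],
  "grip_n": 3
}}

```text
time: 13.15
position: [0.4699, 0.3123, 0.022]
tool_rot: [3.135, -0.197, 0.0]
ft_force: [0.3, -0.3, 0.2]
grip_width: 0.411
grip_force: 3.0
```

Emit:
{"op": "inch_along", "data": {
  "moves": [
    {"jaw":0.6},
    {"jaw":0.6},
    {"jaw":0.6},
    {"jaw":0.6},
    {"jaw":0.8},
    {"jaw":0.8},
    {"jaw":0.8},
    {"jaw":0.8},
    {"jaw":0.8}
  ]
}}

```text
time: 14.05
position: [0.4699, 0.3123, 0.022]
tool_rot: [3.135, -0.197, 0.0]
ft_force: [0.6, -1.0, 0.5]
grip_width: 0.791
grip_force: 0.0
```

Released. I rise, move off to the right and back so both cameras can see, then measure.

To row units: 0.5 m is 50, 0.45 m is 45.

Emit:
{"op": "inch_along", "data": {
  "moves": [
    {"sz":-2, "jaw":0.8},
    {"sz":-4, "jaw":0.8},
    {"sz":-8, "jaw":0.8},
    {"sz":-12, "jaw":0.8},
    {"sz":-16, "jaw":0.8},
    {"sz":-20, "jaw":0.8},
    {"sy":5, "sz":-20, "jaw":0.8},
    {"sy":10, "sz":-20, "jaw":0.8},
    {"sy":15, "sz":-20, "jaw":0.8},
    {"sy":20, "sz":-20, "jaw":0.8},
    {"sy":25, "sz":-20, "jaw":0.8},
    {"sy":30, "sz":-20, "jaw":0.8},
    {"sy":35, "sz":-20, "jaw":0.8},
    {"sy":40, "sz":-20, "jaw":0.8},
    {"sy":45, "sz":-20, "jaw":0.8},
    {"sy":50, "sz":-20, "jaw":0.8},
    {"sy":50, "sz":-20, "jaw":0.8},
    {"sy":50, "sz":-20, "jaw":0.8}
  ]
}}

```text
time: 15.85
position: [0.4071, -0.1843, 0.2218]
tool_rot: [-3.134, 0.201, 0.001]
ft_force: [-0.1, 0.5, -0.5]
grip_width: 0.798
grip_force: 0.0
```

```bash
python3 - <<'E'
from h import *
np.set_printoptions(precision=4,suppress=True)
I={n:ctrl.get_image(n) for n in("top","side")}
cv2.imwrite("pics/e.png",np.hstack([cv2.resize(I["top"][190:340,100:300,::-1],None,fx=2,fy=2),cv2.resize(I["side"][300:450,200:400,::-1],None,fx=2,fy=2)]))
h=cv2.cvtColor(I["top"],cv2.COLOR_RGB2HSV)
m=cv2.inRange(h,(20,90,60),(30,255,255)); m[:190]=0;m[340:]=0;m[:,400:]=0
T=[quad(c) for c in mask_blobs(cv2.morphologyEx(m,cv2.MORPH_OPEN,np.ones((3,3))))]
for q in T:
    z=.022 if q[:,0].mean()<200 else .062
    A=cast("top",q,z); e=np.roll(A,-1,0)-A
    print(A.mean(0),np.linalg.norm(e,axis=1),np.degrees(np.arctan2(e[:,1],e[:,0])))
a=T[0]; h=cv2.cvtColor(I["side"],cv2.COLOR_RGB2HSV)
m=cv2.inRange(h,(15,80,150),(30,255,255)); r=np.zeros_like(m); r[336:428,222:346]=255
C=mask_blobs(cv2.morphologyEx(m&r,cv2.MORPH_OPEN,np.ones((3,3))))
print([cv2.contourArea(c) for c in C]); b=quad(C[0]); A=cast("top",a,.022);B=cast("side",b,.022)
j=[np.argmin(np.linalg.norm(B[:,:2]-x[:2],axis=1)) for x in A]; print(j,tri(a,b[j]))
go(0,0,0,0)
E
```

```text
[0.5172 0.3053 0.022 ] [0.0326 0.1369 0.0324 0.1367] [-96.8586 172.8528  82.8598  -7.0811]
[0.5726 0.0983 0.062 ] [0.0582 0.0342 0.058  0.0338] [ 152.8538   62.2327  -27.5445 -117.4646]
[1678.5]
[np.int64(0), np.int64(1), np.int64(2), np.int64(3)] [[0.5892 0.3144 0.0205]
 [0.584  0.2808 0.0231]
 [0.4477 0.298  0.0215]
 [0.4519 0.3309 0.0195]]
delta [-0.4271 -0.1308  0.2221] turn -0.123 yaw -7.06 tilt [-0.  0. -1.] pos [ 0.4078 -0.1824  0.222 ] t 15.95 F [ 0.23 -0.2  -0.04]
```

View pics/e.png

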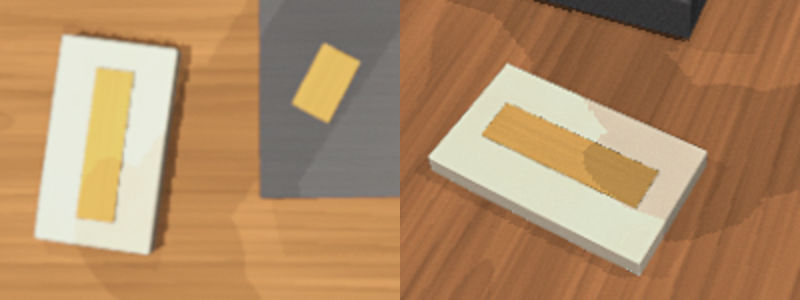

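The strip lies flat in the middle of the board, its centre at (0.517,0.305) against the board's (0.518,0.306) from the same top view, and its yaw within 0.3° of the board's. In the left crop it is centred at (105,145), and the offcut hasn't moved.

```bash
python3 -c "
from bench import ctrl
print(ctrl.close_job())"
```

```text
the job is handed in; nothing more can be done
None
```

The strip lies flat and released in the middle of the soldering board, about 1 mm off centre and aligned within 1°; the offcut is where it was, and I handed the job in at about 16 s, though no verdict was returned.

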